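Gather the spacers in the tote's pouring corner and hold for the count

ROBOT

A 6-joint arm with a two-finger parallel gripper is mounted at the origin on the work surface. World frame = base frame: x ahead of the robot, y to its left, z up, the work surface at z = 0. Lengths are in mm, angles in rad, forces in N, time in s.
With the tool pointing down it reaches from about 250 to 775 mm from the base axis. Payload 8.9 kg.
Tool frame: the origin (TCP) lies at the very end of the fingers, on their centre line; the grasp point (between the pads) lies 19 mm behind it; z points along the fingers, y is the direction in which the jaws open and shut (so a half turn about z gives the same grasp; the last joint's range is limited). The gripper opens to 85 mm and grips with 20 to 120 N. Pads are 22 mm wide; open, the fingers measure 114 mm over their backs; the gripper's body (76 mm by 85 mm) begins 54 mm behind the grasp point. The pads swing forward as they close: fully open they stand 13 mm farther back than shut.
Start: joints at [-1.267, 0.291, -0.153, 1.127, 0, 1.431], TCP at [224.949, -474.365, 231.305] pointing down, gripper open.
Joint ranges: [-2.52, 2.52], [-0.91, 1.74], [-1.3, 1.37], [-1.96, 2.02], [-1.52, 1.47], [-3.14, 3.14]. Speed limits (rad/s): [2.22, 2.22, 2.79, 3.14, 3.14, 3.14].

INTERFACE

Orientations are given as a unit quaternion [w, x, y, z].
In Python, from rig import robot, optics, recognise, masks_of, pinpoint gives the robot as it stands.
- The arm moves only by the tool servo_tool, never from a script. Its argument "motion" is a list that holds one entry, the list of rows, each a list of 7 numbers: the finger opening in m, from 0 to 0.0854, then the shift along the tool's x, y, z in m, then the turn, a rotation vector about the tool's x, y, z in degrees. In form: [[[hand, tx, ty, tz, ax, ay, az], ...]]. A call has exactly 10 rows; each row shifts and turns the pose as measured when the row begins, along the tool's axes as they then stand; what a row does not reach is not made up. A row lasts 1/8 s, in which the tool goes at most 62.5 mm and 10.7 degrees, less where a joint would pass 70% of its speed; a pose out of reach is approached as far as the arm can. A call with a gripper value outside its range is refused whole. The fingers move at their own pace and stop on an object; "grip_force" is the grip in N (left out, the last holds). Time passes only in rows, so rows that do not move let the fingers close, or fill a call up. It gives the time, the measured TCP pose, the force and the opening at its end, in the units of the state.
- robot.observe(): the state, without advancing time (a new reading comes with each control period).
- optics.camera(name): name is "side" or "top"; returns (picture, depth): 400x640x3 uint8, blue, green, red; 400x640 float32, mm along the optical axis (not along the pixel's ray), 0 where there is no reading.
- optics.get_calibration(name): a dict with "fx", "fy", "cx", "cy" (pixels), "k1" (the pictures are not rectified: a ray, as slopes to the right and down, at radius r is drawn at 1 + k1 r^2 times it, then the intrinsics apply), "rvec" (rotation vector, rad) and "tvec" (3), from world to camera coordinates, as OpenCV has them. Camera axes: x right, y down, z forward; pixel columns grow to the right and rows downward; lengths in mm; the calibration is good to about 2 mm. A picture is of the moment at which its call begins. get_calibration takes no time and is no camera call.
- robot.job_done(): hands the job in, once; it reports no verdict.
Trained networks look in the newest picture that a camera, given by its name, has taken for a name from the list of things; names that differ only in an ending like _2 or _b are one class to them, and where a whole thing is asked for, a point or a joint stands for the part that bears it (a point fixed in the world has none). Each returns a list of dicts, best first, with "confidence" (0 to 1); they miss things now and then, are a little off and sometimes report something else, mostly with a low value. They report only what shows in the picture. A call takes as long as a camera call.
- recognise(camera, thing): "xyz" ([x, y, z] in mm, in world coordinates, good to about 4 mm: the middle of the surface that is visible of it).
- masks_of(camera, thing): "mask" (400x640 bool, what is visible of it).
- pinpoint(camera, thing): "xyz" ([x, y, z] in mm, in world coordinates, good to about 4 mm: a listed point, or the origin of a listed thing).
The state is a dict: "t": time; "joints": joint angles; "qd": joint speeds; "tau": joint torques, N m; "ee_pos": TCP position; "orientation": TCP orientation; "ft_force": force on the tool from outside, world axes, zero at the start; "wrist_torque": the same for the moment, N m; "grip_width": finger opening in mm.
Only numpy, scipy, OpenCV 4.12 (cv2) and the standard library are available. Lean on these libraries where they do the work, as an engineer would, in place of code of your own. Each camera call takes 0.05 s, during which the arm holds its last target.

TASK

Two of the five brass spacers have been left out on the bench: put them into the small grey tote with the other three. Then take the tote by one of its hand grips, lift it clear off the bench and tip it so that all five spacers slide together into its cut-off corner, and finish still holding it there in the air, clearly tilted and still, so that they can be counted. Leave everything else on the bench where it is.

Things in the scene. Friction and masses are not known exactly. Their poses are not given: they have to be found in the camera images.
- tote: small open grey plastic tote, 300 g, outside 220 mm long (its x) x 150 mm wide (its y) x 65 mm high, walls and floor 4 mm; origin centre of the underside, z up. Its corner at +x +y is cut off at 45 degrees (the cut takes 40 mm off each wall), the other three are square. Each end wall has a hand grip outside. Spacers slide on its smooth plastic (friction about 0.22).
- tote_corner (a point): middle of the cut-off corner's inner face, at the level of the tote's inner floor: at (86, 51, 4) mm in the tote's frame
- tote_grip_a (a point): hand grip on the tote's -x end: a solid lip outside the wall, 90 mm long, level with the rim and 26 mm deep; wall and lip are 16 mm thick together, to pinch from above across the tote's x (one finger inside). This point: top of the rim, mid-thickness and mid-length, at (-114, 0, 65) mm in the tote's frame
- tote_grip_b (a point): the same hand grip on the tote's +x end, 80 mm long; this point: top of the rim, mid-thickness and mid-length, at (114, -20, 65) mm in the tote's frame
- spacer1: round brass spacer, 24 mm diameter x 18 mm high, with a dark 12 mm bore, 50 g, starts standing on the tote's floor, away from the cut-off corner; origin in its middle, z along its axis
- spacer2: round brass spacer, 24 mm diameter x 18 mm high, with a dark 12 mm bore, 50 g, starts standing on the tote's floor, away from the cut-off corner; origin in its middle, z along its axis
- spacer3: round brass spacer, 24 mm diameter x 18 mm high, with a dark 12 mm bore, 50 g, starts standing on the tote's floor, away from the cut-off corner; origin in its middle, z along its axis
- spacer4: round brass spacer, 24 mm diameter x 18 mm high, with a dark 12 mm bore, 50 g, starts standing on the open bench beside the tote; origin in its middle, z along its axis
- spacer5: round brass spacer, 24 mm diameter x 18 mm high, with a dark 12 mm bore, 50 g, starts standing on the open bench beside the tote; origin in its middle, z along its axis
- tool_case: bystander: shut blue steel tool case, 266 x 176 x 81 mm, heavy and fixed; origin centre of underside
- tape: bystander: roll of black tape lying flat, 60 mm across, 18 mm high; origin centre of underside
- knob: bystander: aluminium control knob, 32 mm across, 18 mm high, solid (no hole); origin centre of underside
- screwdriver: bystander: screwdriver lying on the far part of the bench, about 200 mm long
- pliers: bystander: pliers lying flat on the far part of the bench, 180 mm long, 12 mm high
- dish: bystander: round black dish, 90 mm across, 26 mm high; origin centre of underside
- dispenser: bystander: clear dispenser bottle, 56 mm across, 130 mm high; origin centre of underside

How it is judged:
By the outcome, as a careful person would: the job done as asked, in the order asked, and still so for the second after the job is handed in, while the arm keeps its last pose, push and grip.
It also fails if it takes over 64 s, if anything falls off the work surface, if the arm or the gripper's body presses on something with over 40 N, if the wrist force passes 120 N, or if a joint passes its speed limit or range.

## Working session

There is one attempt and no reset: what is moved stays moved. The work goes in short steps, Python scripts to look and compute and a tool call to move; the robot and the scene stay as the last step left them, time stands still between calls to the robot, and variables do not carry over. Pictures are saved under pics/ and viewed, and the job is handed in when it is done.

Besides the shell and the picture viewer there is one more tool, called after "Call:" as a command line: name --argument value ..., lists and objects as JSON in quotes. servo_tool: Moves the arm, as the interface text tells. Its arguments: {"type":"object","properties":{"motion":{"type":"array","items":{"type":"array","items":{"type":"array","items":{"type":"number"}}}},"grip_force":{"type":"number"}},"required":["motion"]}

```bash
ls; mkdir -p pics; python3 - <<'E'
from rig import robot, optics, recognise, masks_of, pinpoint
import cv2
print(robot.observe())
for c in("side","top"):
    p,d=optics.camera(c); cv2.imwrite(f"pics/{c}0.png",p); print(c,optics.get_calibration(c))
E
```

```text
pics
{'t': 0.0, 'joints': array([-1.26729822e+00,  2.91273936e-01, -1.54121022e-01,  1.12668447e+00,
       -4.01706722e-05,  1.43148927e+00]), 'qd': array([-2.97511875e-04,  1.20602089e-03, -1.03603419e-04, -1.69060997e-05,
       -1.12795963e-03,  1.69234109e-04]), 'tau': array([ 8.87789383e-05, -5.37144291e+01,  3.31366110e+01,  1.60948833e-02,
       -3.04477790e-04,  4.35081475e-06]), 'ee_pos': array([ 224.80803119, -473.95601547,  230.73757267]), 'orientation': array([-6.37744054e-04,  9.75590200e-01,  2.19598153e-01, -7.26270782e-05]), 'ft_force': array([-0.07057214, -0.15930768,  0.27372187]), 'wrist_torque': array([ 0.02447526,  0.03040473, -0.01351229]), 'grip_width': 85.37282119057558}
side {'fx': 438.01254189016487, 'fy': 438.01254189016487, 'cx': 321.1693738827107, 'cy': 203.4897244760146, 'k1': -0.03166500953428061, 'rvec': array([ 2.4006523 , -0.42880179,  0.16233086]), 'tvec': array([-526.86470833,  195.26671105,  948.88507353])}
top {'fx': 491.3871222329419, 'fy': 491.3871222329419, 'cx': 311.46413341935227, 'cy': 195.25180998050678, 'k1': 0.016099291931455734, 'rvec': array([ 2.11800244, -2.11401643,  0.1970387 ]), 'tvec': array([-20.58138484, 573.12283317, 981.09210808])}
```

View pics/side0.png

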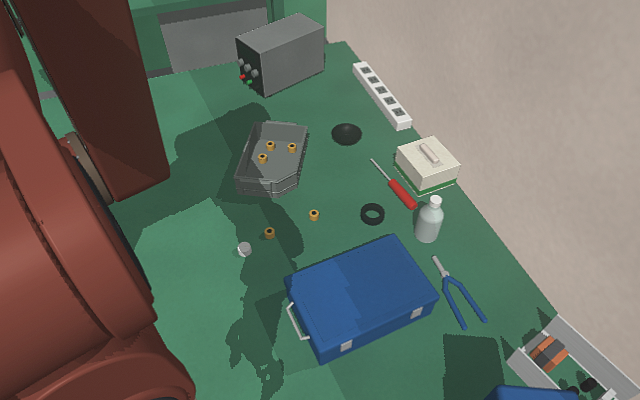

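View pics/top0.png

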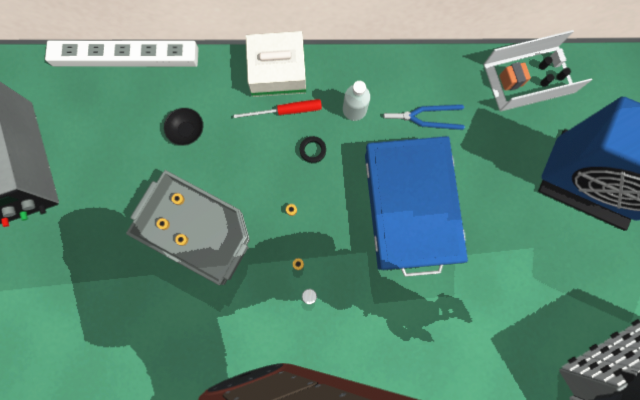

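```bash
python3 - <<'E'
from rig import robot, optics, recognise, masks_of, pinpoint
import numpy as np
print(robot.observe()['t'])
for f,c,n in [(pinpoint,"top","tote"),(pinpoint,"top","tote_corner"),(pinpoint,"top","tote_grip_a"),(pinpoint,"top","spacer1"),(pinpoint,"side","tote_grip_a"),(pinpoint,"side","spacer4")]:
    for r in f(c,n): print(c,n,np.round(r['xyz'],1),round(r['confidence'],2))
print(robot.observe()['t'])
E
```

```text
0.1
top tote [507.2 230.9  -2.1] 0.62
top tote_corner [509.4 128.9   4. ] 0.84
top tote_grip_a [433.4 138.1  62.6] 0.75
top tote_grip_a [562.5 331.9  67.6] 0.69
top tote_grip_a [511.5 130.7   3.9] 0.62
top spacer1 [518.4 306.9  14. ] 0.65
top spacer1 [431.   11.1   7.1] 0.6
top spacer1 [575.3 272.3  15.4] 0.54
top spacer1 [549.8  29.1   8.5] 0.48
top spacer1 [482.3 259.7  20.1] 0.4
side tote_grip_a [436.9 137.9  61.2] 0.87
side tote_grip_a [559.6 332.8  66.1] 0.68
side spacer4 [580.2 273.6  10.5] 0.64
side spacer4 [551.8  24.7   9. ] 0.62
side spacer4 [482.8 261.2  11.9] 0.55
side spacer4 [434.8  13.1  11.1] 0.42
0.4
```

```bash
cat > h.py <<'E'
import numpy as np, cv2
from scipy.spatial.transform import Rotation as R
from rig import robot, optics, recognise, masks_of, pinpoint
def cloud(cam,pic=None):
    p,d=optics.camera(cam); k=optics.get_calibration(cam)
    K=np.array([[k['fx'],0,k['cx']],[0,k['fy'],k['cy']],[0,0,1.]])
    v,u=np.mgrid[0:400,0:640]
    n=cv2.undistortPoints(np.stack([u.ravel(),v.ravel()],1).astype(float)[:,None],K,np.array([k['k1'],0,0,0.]))[:,0]
    z=d.ravel().astype(float)
    pc=np.c_[n*z[:,None],z]
    M=cv2.Rodrigues(k['rvec'])[0]
    W=((pc-k['tvec'].ravel())@M).reshape(400,640,3)
    W[d==0]=np.nan
    if pic: cv2.imwrite(pic,p)
    return p,d,W
def brass(p):
    h=cv2.cvtColor(p,cv2.COLOR_BGR2HSV)
    return ((h[...,0]>10)&(h[...,0]<28)&(h[...,1]>120)&(h[...,2]>60)).astype(np.uint8)
def pose():
    s=robot.observe(); q=s['orientation']; return s['ee_pos'],R.from_quat([q[1],q[2],q[3],q[0]]),s
E
python3 - <<'E'
from h import *
for c in("top","side"):
    p,d,W=cloud(c)
    m=brass(p)
    n,l,st,ce=cv2.connectedComponentsWithStats(m)
    for i in range(1,n):
        if st[i,4]<25: continue
        P=W[l==i]; P=P[np.isfinite(P).all(1)]
        if len(P)==0: continue
        zt=np.percentile(P[:,2],90)
        if zt>60: continue
        T=P[P[:,2]>zt-4]
        (cx,cy),r=cv2.minEnclosingCircle(T[:,:2].astype(np.float32))
        print(c,np.round(ce[i]),st[i,4],'ztop',round(zt,1),'circ',round(cx,1),round(cy,1),'r',round(r,1),'mean',np.round(T.mean(0),1))
    z=W[...,2]; m=(z>58)&(z<72)&(np.hypot(W[...,0]-507,W[...,1]-231)<150)
    m=cv2.morphologyEx(m.astype(np.uint8),cv2.MORPH_CLOSE,np.ones((3,3)))
    P=W[(m>0)]; P=P[np.isfinite(P).all(1)]; P=P[(P[:,2]>60)&(P[:,2]<70)]
    print(c,'rim',len(P),cv2.minAreaRect(P[:,:2].astype(np.float32)), np.median(P[:,2]))
print(robot.observe()['t'])
E
```

```text
top [178. 199.] 96 ztop 25.0 circ 572.9 273.6 r 11.7 mean [572.3 273.   23.3]
top [291. 209.] 89 ztop 20.2 circ 549.6 24.8 r 11.7 mean [549.9  25.1  18.6]
top [162. 224.] 99 ztop 24.3 circ 517.3 302.1 r 12.2 mean [517.3 303.   22.6]
top [181. 239.] 101 ztop 24.3 circ 483.3 260.6 r 11.5 mean [482.8 260.2  22.6]
top [298. 264.] 84 ztop 21.7 circ 431.7 9.7 r 11.5 mean [431.6   9.   19.9]
top rim 1493 ((506.38043212890625, 229.11810302734375), (244.64959716796875, 154.6114959716797), 61.91983413696289) 64.82071897085493
side [270. 146.] 56 ztop 22.8 circ 519.1 300.7 r 11.8 mean [519.1 300.1  21.7]
side [292. 148.] 58 ztop 22.6 circ 575.0 272.3 r 12.6 mean [573.8 270.8  21.2]
side [262. 158.] 62 ztop 22.7 circ 484.6 257.9 r 11.5 mean [484.9 257.5  21.9]
side [314. 215.] 72 ztop 19.1 circ 550.7 21.8 r 12.4 mean [550.6  21.5  17.7]
side [269. 233.] 75 ztop 19.1 circ 432.7 8.1 r 11.9 mean [432.5   6.4  17.9]
side rim 751 ((507.830078125, 227.05584716796875), (246.0665283203125, 155.32595825195312), 62.20561218261719) 63.765633080910625
0.5
```

```bash
cat >> h.py <<'E'
RD=R.from_matrix(np.array([[-.883,.469,0],[.469,.883,0],[0,0,-1.]]))  # tool x = (-.883,.469) ; y=(.469,.883)
RD=R.from_matrix(np.array([[-.8829,.4695,0],[.4695,.8829,0],[0,0,-1.]]))
def rows(target,Rt=RD,n=10,hand=.05,p0=None,R0=None):
    p,Rc,s=pose()
    if p0 is not None: p,Rc=np.array(p0,float),R0
    rv=(Rc.inv()*Rt).as_rotvec(degrees=True)
    dp=(np.array(target)-p)
    print('t',round(s['t'],2),'p',np.round(p,1),'dist',np.round(dp,1),'rv',np.round(rv,1),'w',round(s['grip_width'],1),'F',np.round(s['ft_force'],1),'j',np.round(s['joints'],2))
    for i in range(n):
        Ri=Rc*R.from_rotvec(rv*i/n,degrees=True)
        t=Ri.inv().apply(dp/n)/1000
        print([hand]+[round(x,4) for x in t]+[round(x,2) for x in rv/n])
E
python3 -c "
from h import *
rows([432,9,110],n=13)"
```

```text
t 0.5 p [ 224.9 -474.3  231.3] dist [ 207.1  483.3 -121.3] rv [  -0.    -0.  -126.6] w 85.4 F [-0.3  0.1 -0.1] j [-1.27  0.29 -0.15  1.13 -0.    1.43]
[0.05, np.float64(0.0303), np.float64(-0.0268), np.float64(0.0093), np.float64(-0.0), np.float64(-0.0), np.float64(-9.74)]
[0.05, np.float64(0.0344), np.float64(-0.0213), np.float64(0.0093), np.float64(-0.0), np.float64(-0.0), np.float64(-9.74)]
[0.05, np.float64(0.0375), np.float64(-0.0151), np.float64(0.0093), np.float64(-0.0), np.float64(-0.0), np.float64(-9.74)]
[0.05, np.float64(0.0395), np.float64(-0.0086), np.float64(0.0093), np.float64(-0.0), np.float64(-0.0), np.float64(-9.74)]
[0.05, np.float64(0.0404), np.float64(-0.0017), np.float64(0.0093), np.float64(-0.0), np.float64(-0.0), np.float64(-9.74)]
[0.05, np.float64(0.0401), np.float64(0.0051), np.float64(0.0093), np.float64(-0.0), np.float64(-0.0), np.float64(-9.74)]
[0.05, np.float64(0.0387), np.float64(0.0118), np.float64(0.0093), np.float64(-0.0), np.float64(-0.0), np.float64(-9.74)]
[0.05, np.float64(0.0361), np.float64(0.0182), np.float64(0.0093), np.float64(-0.0), np.float64(-0.0), np.float64(-9.74)]
[0.05, np.float64(0.0325), np.float64(0.0241), np.float64(0.0093), np.float64(-0.0), np.float64(-0.0), np.float64(-9.74)]
[0.05, np.float64(0.028), np.float64(0.0292), np.float64(0.0093), np.float64(-0.0), np.float64(-0.0), np.float64(-9.74)]
[0.05, np.float64(0.0226), np.float64(0.0335), np.float64(0.0093), np.float64(-0.0), np.float64(-0.0), np.float64(-9.74)]
[0.05, np.float64(0.0166), np.float64(0.0369), np.float64(0.0093), np.float64(-0.0), np.float64(-0.0), np.float64(-9.74)]
[0.05, np.float64(0.0102), np.float64(0.0392), np.float64(0.0093), np.float64(-0.0), np.float64(-0.0), np.float64(-9.74)]
```

Call:
servo_tool --motion '[[[0.05,0.03,-0.027,0.008,0,0,-9.7],[0.05,0.034,-0.021,0.008,0,0,-9.7],[0.05,0.037,-0.015,0.008,0,0,-9.7],[0.05,0.039,-0.009,0.008,0,0,-9.7],[0.05,0.04,-0.002,0.008,0,0,-9.7],[0.05,0.04,0.005,0.008,0,0,-9.7],[0.05,0.039,0.012,0.008,0,0,-9.7],[0.05,0.036,0.018,0.008,0,0,-9.7],[0.05,0.032,0.024,0.008,0,0,-9.7],[0.05,0.028,0.029,0.008,0,0,-9.7]]]'

```text
t: 1.75
ee_pos: [379.4, -94.0, 149.6]
orientation: [0.003, 0.46, 0.888, -0.001]
ft_force: [-0.0, -0.5, 1.4]
grip_width: 49.9
```

```bash
sed -i 's/round(x,4) for/round(float(x),4) for/; s/round(x,2) for/round(float(x),1) for/' h.py; python3 -c "
from h import *
rows([432,9,70],n=6)"
```

```text
t 1.75 p [379.4 -94.  149.6] dist [ 52.6 103.  -79.6] rv [ -0.    0.4 -26.8] w 49.9 F [-0.  -0.5  1.4] j [-0.43  0.11 -0.62  0.84 -0.    0.53]
[0.05, 0.0091, 0.017, 0.0132, -0.0, 0.1, -4.5]
[0.05, 0.0077, 0.0177, 0.0132, -0.0, 0.1, -4.5]
[0.05, 0.0063, 0.0182, 0.0132, -0.0, 0.1, -4.5]
[0.05, 0.0048, 0.0187, 0.0132, -0.0, 0.1, -4.5]
[0.05, 0.0033, 0.019, 0.0133, -0.0, 0.1, -4.5]
[0.05, 0.0018, 0.0192, 0.0133, -0.0, 0.1, -4.5]
```

Call:
servo_tool --motion '[[[0.05,0.009,0.017,0.013,0,0,-4.5],[0.05,0.008,0.018,0.013,0,0,-4.5],[0.05,0.006,0.018,0.013,0,0,-4.5],[0.05,0.005,0.019,0.013,0,0,-4.5],[0.05,0.003,0.019,0.013,0,0,-4.5],[0.05,0.002,0.019,0.013,0,0,-4.5],[0.05,0,0,0.01,0,0,0],[0.05,0,0,0.01,0,0,0],[0.05,0,0,0.01,0,0,0],[0.05,0,0,0,0,0,0]]]'

```text
t: 3.0
ee_pos: [433.9, 13.8, 38.1]
orientation: [0.004, 0.231, 0.973, -0.002]
ft_force: [-0.4, -0.6, -0.2]
grip_width: 50.0
```

```bash
python3 -c "
from h import *
rows([432,8.7,3],n=1)
p,d,W=cloud('side','pics/s1.png')
p,d,W=cloud('top','pics/t1.png')"
```

```text
t 3.0 p [433.9  13.8  38.1] dist [ -1.9  -5.1 -35.1] rv [-0.1  0.5  1.2] w 50.0 F [-0.4 -0.6 -0.2] j [-0.13  0.34 -0.68  0.54 -0.01  0.33]
[0.05, -0.0003, -0.0054, 0.0351, -0.1, 0.5, 1.2]
```

```bash
python3 -c "
import cv2
a=cv2.resize(cv2.imread('pics/s1.png')[180:290,200:400],None,fx=3,fy=3);cv2.imwrite('pics/s1c.png',a)"
```

```text
(no output)
```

View pics/s1c.png

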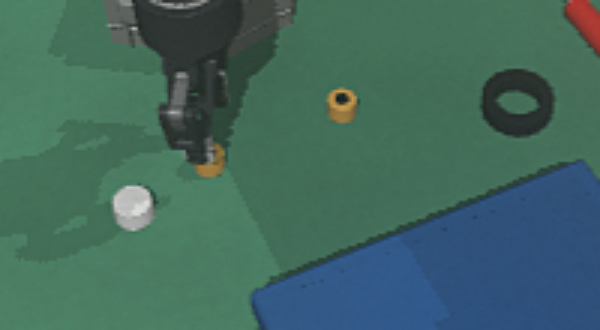

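Call:
servo_tool --motion '[[[0.05,0,-0.003,0.006,0,0.3,1],[0.05,0,-0.002,0.008,0,0.2,0],[0.05,0,0,0.008,0,0,0],[0.05,0,0,0.007,0,0,0],[0.05,0,0,0.004,0,0,0],[0.05,0,0,0.001,0,0,0],[0.01,0,0,0,0,0,0],[0.01,0,0,0,0,0,0],[0.01,0,0,0,0,0,0],[0.01,0,0,0,0,0,0]]]' --grip_force 40

```text
t: 4.35
ee_pos: [433.0, 8.8, 3.3]
orientation: [0.001, 0.24, 0.971, -0.001]
ft_force: [-0.0, -0.4, -1.1]
grip_width: 22.1
```

```bash
cat >> h.py <<'E'
C=np.array([507,228.5]); ex=np.array([-.4695,-.8829]); ey=np.array([.8829,-.4695])
def tw(x,y,z): return [*(C+ex*x+ey*y),z]
E
python3 -c "
from h import *
print(tw(45,-15,0),tw(30,32,0))
rows(tw(45,-15,0)[:2]+[95],n=6,hand=.01)"
```

```text
[np.float64(472.629), np.float64(195.81199999999998), 0] [np.float64(521.1678), np.float64(186.989), 0]
t 4.35 p [433.    8.8   3.3] dist [ 39.6 187.1  91.7] rv [-0.1  0.2  0.2] w 22.1 F [-0.  -0.4 -1.1] j [-0.15  0.41 -0.71  0.46 -0.    0.34]
[0.01, 0.0087, 0.0306, -0.0153, -0.0, 0.0, 0.0]
[0.01, 0.0087, 0.0306, -0.0153, -0.0, 0.0, 0.0]
[0.01, 0.0087, 0.0306, -0.0153, -0.0, 0.0, 0.0]
[0.01, 0.0087, 0.0306, -0.0153, -0.0, 0.0, 0.0]
[0.01, 0.0088, 0.0306, -0.0153, -0.0, 0.0, 0.0]
[0.01, 0.0088, 0.0306, -0.0153, -0.0, 0.0, 0.0]
```

Call:
servo_tool --motion '[[[0.01,0,0,-0.02,0,0,0],[0.01,0,0,-0.035,0,0,0],[0.01,0,0.005,-0.035,0,0,0],[0.01,0.008,0.03,-0.015,0,0,0],[0.01,0.009,0.03,0,0,0,0],[0.01,0.009,0.03,0,0,0,0],[0.01,0.009,0.03,0,0,0,0],[0.01,0.009,0.03,0,0,0,0],[0.01,0.008,0.025,0,0,0,0],[0.01,0,0,0,0,0,0]]]'

```text
t: 5.6
ee_pos: [472.3, 198.1, 112.0]
orientation: [0.002, 0.241, 0.97, -0.0]
ft_force: [-0.4, -0.7, 0.3]
grip_width: 22.4
```

```bash
python3 -c "
from h import *
rows(tw(45,-15,0)[:2]+[8],n=1,hand=.01)
p,d,W=cloud('side','pics/s2.png')
cv2.imwrite('pics/s2c.png',cv2.resize(p[80:280,180:400],None,fx=3,fy=3))"
```

```text
t 5.6 p [472.3 198.1 112. ] dist [   0.3   -2.3 -104. ] rv [0.  0.2 0.1] w 22.4 F [-0.4 -0.7  0.3] j [ 0.26  0.37 -0.38  0.82 -0.    0.74]
[0.01, -0.0009, -0.0019, 0.104, 0.0, 0.2, 0.1]
```

View pics/s2c.png

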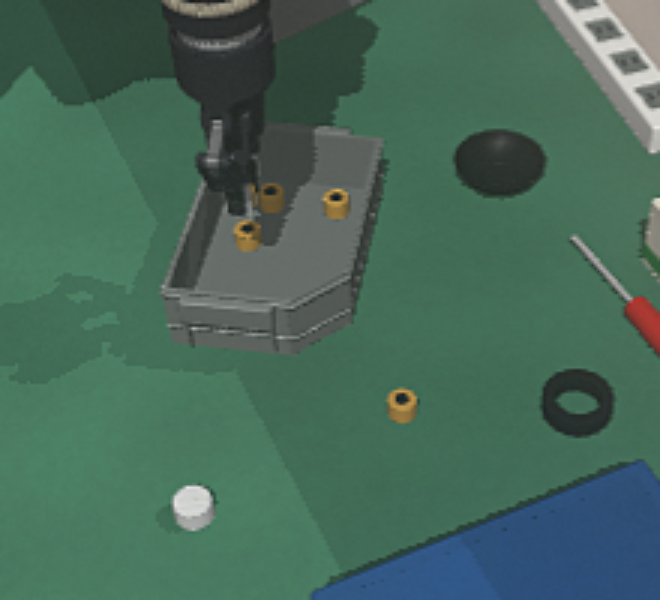

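Call:
servo_tool --motion '[[[0.01,-0.001,-0.002,0.015,0,0,0],[0.01,0,0,0.02,0,0,0],[0.01,0,0,0.02,0,0,0],[0.01,0,0,0.02,0,0,0],[0.01,0,0,0.018,0,0,0],[0.01,0,0,0.009,0,0,0],[0.01,0,0,0.002,0,0,0],[0.01,0,0,0,0,0,0],[0.045,0,0,0,0,0,0],[0.045,0,0,0,0,0,0]]]'

```text
t: 6.9
ee_pos: [473.2, 188.3, 7.6]
orientation: [0.003, 0.245, 0.97, -0.001]
ft_force: [0.0, 1.0, -0.4]
grip_width: 45.0
```

```bash
python3 -c "
from h import *
rows([550,24,100],n=1,hand=.05)"
```

```text
t 6.9 p [473.2 188.3   7.6] dist [  76.8 -164.3   92.4] rv [ 0.   0.4 -0.3] w 45.0 F [ 0.   1.  -0.4] j [ 0.24  0.5  -0.51  0.56 -0.    0.73]
[0.05, -0.1462, -0.1081, -0.0914, 0.0, 0.4, -0.3]
```

Call:
servo_tool --motion '[[[0.045,0,0,-0.02,0,0,0],[0.045,0,0,-0.03,0,0,0],[0.045,0,0,-0.03,0,0,0],[0.05,-0.01,-0.007,-0.01,0,0,0],[0.05,-0.026,-0.018,0,0,0,0],[0.05,-0.026,-0.019,0,0,0,0],[0.05,-0.026,-0.019,0,0,0,0],[0.05,-0.026,-0.019,0.01,0,0,0],[0.05,-0.024,-0.018,0.02,0,0,0],[0.05,-0.008,-0.006,0.02,0,0,0]]]'

```text
t: 8.15
ee_pos: [553.6, 16.0, 48.0]
orientation: [0.003, 0.244, 0.97, -0.002]
ft_force: [-0.3, 1.2, 0.5]
grip_width: 50.1
```

```bash
python3 -c "
from h import *
rows([550,23.5,3],n=1,hand=.05)
p,d,W=cloud('side','pics/s3.png')
cv2.imwrite('pics/s3c.png',cv2.resize(p[80:280,180:400],None,fx=3,fy=3))"
```

```text
t 8.15 p [553.6  16.   48. ] dist [ -3.6   7.5 -45. ] rv [-0.1  0.4 -0.3] w 50.1 F [-0.3  1.2  0.5] j [-0.1   0.51 -0.35  0.71 -0.01  0.39]
[0.05, 0.0071, 0.005, 0.0449, -0.1, 0.4, -0.3]
```

View pics/s3c.png

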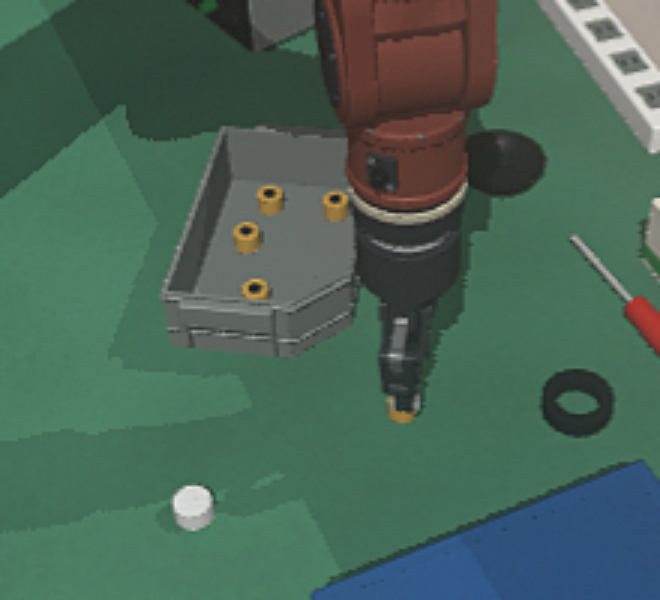

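Call:
servo_tool --motion '[[[0.05,0.007,0.005,0.003,0,0.3,0],[0.05,0.001,0.001,0.01,0,0,0],[0.05,0,0,0.01,0,0,0],[0.05,0,0,0.01,0,0,0],[0.05,0,0,0.006,0,0,0],[0.05,0,0,0.002,0,0,0],[0.05,0,0,0,0,0,0],[0.01,0,0,0,0,0,0],[0.01,0,0,0,0,0,0],[0.01,0,0,0,0,0,0]]]'

```text
t: 9.45
ee_pos: [547.3, 25.9, 2.6]
orientation: [-0.001, 0.244, 0.97, -0.002]
ft_force: [-0.3, 0.3, 0.1]
grip_width: 22.5
```

```bash
python3 -c "
from h import *
rows(tw(25,32,0)[:2]+[110],n=1,hand=.01)"
```

```text
t 9.45 p [547.3  25.9   2.6] dist [-23.8 165.5 107.4] rv [-0.2 -0.  -0.2] w 22.5 F [-0.3  0.3  0.1] j [-0.08  0.57 -0.39  0.61 -0.    0.41]
[0.01, 0.0993, 0.1341, -0.1078, -0.2, -0.0, -0.2]
```

Call:
servo_tool --motion '[[[0.01,0,0,-0.02,0,0,0],[0.01,0,0,-0.035,0,0,0],[0.01,0,0,-0.035,0,0,0],[0.01,0.015,0.02,-0.015,0,0,0],[0.01,0.019,0.026,0,0,0,0],[0.01,0.019,0.026,0,0,0,0],[0.01,0.019,0.026,0,0,0,0],[0.01,0.018,0.024,0,0,0,0],[0.01,0.006,0.008,0,0,0,0],[0.01,0,0,0,0,0,0]]]'

```text
t: 10.7
ee_pos: [524.2, 189.9, 111.2]
orientation: [-0.0, 0.245, 0.97, -0.002]
ft_force: [-0.3, -0.4, -0.9]
grip_width: 22.3
```

```bash
python3 -c "
from h import *
rows(tw(25,32,0)[:2]+[7.5],n=1,hand=.01)"
```

```text
t 10.7 p [524.2 189.9 111.2] dist [  -0.7    1.5 -103.7] rv [-0.2  0.  -0.3] w 22.3 F [-0.3 -0.4 -0.9] j [ 0.22  0.45 -0.25  0.87 -0.    0.71]
[0.01, 0.0013, 0.0013, 0.1037, -0.2, 0.0, -0.3]
```

Call:
servo_tool --motion '[[[0.01,0.001,0.001,0.015,0,0,0],[0.01,0,0,0.02,0,0,0],[0.01,0,0,0.02,0,0,0],[0.01,0,0,0.02,0,0,0],[0.01,0,0,0.018,0,0,0],[0.01,0,0,0.008,0,0,0],[0.01,0,0,0.002,0,0,0],[0.01,0,0,0,0,0,0],[0.045,0,0,0,0,0,0],[0.045,0,0,0,0,0,0]]]'

```text
t: 11.95
ee_pos: [524.5, 183.8, 4.2]
orientation: [-0.0, 0.249, 0.968, -0.001]
ft_force: [0.3, -0.6, -0.9]
grip_width: 45.2
```

```bash
python3 -c "
from h import *
print(tw(114,-20,0))
rows(tw(114,-20,0)[:2]+[110],n=1,hand=.06)"
```

```text
[np.float64(435.81899999999996), np.float64(137.2394), 0]
t 11.95 p [524.5 183.8   4.2] dist [-88.7 -46.5 105.8] rv [-0.2  0.  -0.9] w 45.2 F [ 0.3 -0.6 -0.9] j [ 0.21  0.58 -0.37  0.63 -0.    0.71]
[0.06, 0.0552, -0.0838, -0.1056, -0.2, 0.0, -0.9]
```

Call:
servo_tool --motion '[[[0.045,0,0,-0.02,0,0,0],[0.045,0,0,-0.035,0,0,0],[0.045,0,0,-0.035,0,0,0],[0.05,0.008,-0.012,-0.015,0,0,-0.3],[0.05,0.012,-0.018,0,0,0,-0.3],[0.05,0.012,-0.018,0,0,0,-0.3],[0.05,0.012,-0.018,0,0,0,0],[0.05,0.01,-0.015,0,0,0,0],[0.05,0.002,-0.003,0,0,0,0],[0.05,0,0,0,0,0,0]]]'

```text
t: 13.2
ee_pos: [432.9, 133.6, 109.7]
orientation: [-0.002, 0.242, 0.97, -0.002]
ft_force: [0.5, 1.0, -0.6]
grip_width: 49.9
```

```bash
python3 - <<'E'
from h import *
for c in("top","side"):
    p,d,W=cloud(c,f'pics/{c}4.png')
    z=W[...,2]; m=(z>60)&(z<70)&(np.hypot(W[...,0]-507,W[...,1]-231)<150)
    P=W[m]
    print(c,len(P),cv2.minAreaRect(P[:,:2].astype(np.float32)),np.median(P[:,2]))
    for r in pinpoint(c,'tote_grip_b'): print(np.round(r['xyz'],1),round(r['confidence'],2))
a,b=cv2.imread('pics/top4.png')[130:330,80:360],cv2.imread('pics/side4.png')[80:280,180:400]
cv2.imwrite('pics/c4.png',np.hstack([cv2.resize(a,None,fx=1.6,fy=1.6),cv2.resize(b,None,fx=1.6,fy=1.6)]))
rows(tw(114,-20,0)[:2]+[32],n=1)
E
```

```text
top 486 ((527.26123046875, 196.25933837890625), (266.5812072753906, 122.75275421142578), 37.532039642333984) 64.66790623125169
[434.6 137.6  64.4] 0.61
side 625 ((510.0721740722656, 221.01968383789062), (251.1898956298828, 153.38418579101562), 58.80378723144531) 63.87971506296344
[556.  331.6  61.6] 0.8
[438.8 138.6  61.4] 0.66
t 13.4 p [433.1 133.8 109.7] dist [  2.7   3.5 -77.7] rv [-0.3 -0.1 -0. ] w 49.8 F [0.9 0.5 0.1] j [ 0.14  0.28 -0.53  0.77 -0.    0.63]
[0.05, -0.001, 0.0048, 0.0776, -0.3, -0.1, -0.0]
```

View pics/c4.png

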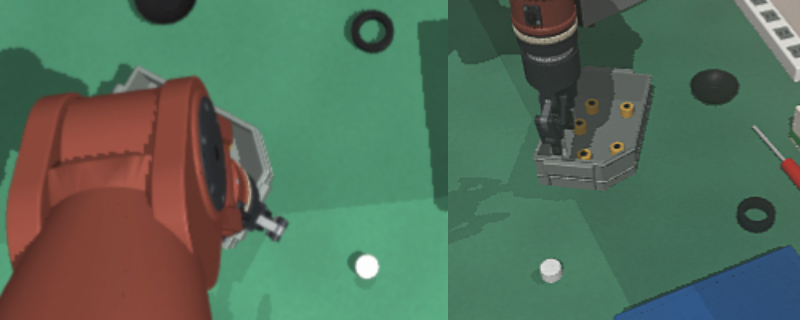

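Call:
servo_tool --motion '[[[0.05,-0.001,0.004,0.01,-0.3,0,0],[0.05,0,0.001,0.018,0,0,0],[0.05,0,0,0.018,0,0,0],[0.05,0,0,0.016,0,0,0],[0.05,0,0,0.008,0,0,0],[0.05,0,0,0.003,0,0,0],[0.05,0,0,0,0,0,0],[0.05,0,0,0,0,0,0],[0.05,0,0,0,0,0,0],[0.05,0,0,0,0,0,0]]]'

```text
t: 14.65
ee_pos: [439.0, 139.5, 32.9]
orientation: [0.0, 0.242, 0.97, 0.001]
ft_force: [0.3, 0.0, -0.7]
grip_width: 49.9
```

```bash
python3 - <<'E'
from h import *
for c in("side",):
    p,d,W=cloud(c,f'pics/{c}5.png')
b=cv2.imread('pics/side5.png')[120:220,200:320]
cv2.imwrite('pics/c5.png',cv2.resize(b,None,fx=5,fy=5))
rows(tw(114,-20,0)[:2]+[32],n=1)
E
```

```text
t 14.7 p [439.  139.5  32.9] dist [-3.2 -2.3 -0.9] rv [ 0.2 -0.   0. ] w 49.8 F [-0.4 -0.2 -0.5] j [ 0.15  0.39 -0.61  0.57  0.    0.64]
[0.05, 0.0018, -0.0035, 0.0009, 0.2, -0.0, 0.0]
```

View pics/c5.png

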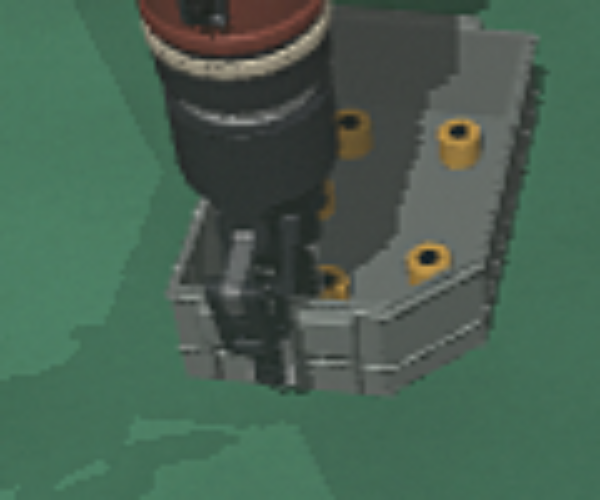

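Call:
servo_tool --motion '[[[0.05,0.001,-0.003,0.001,0,0,0],[0.05,0.001,-0.001,0,0,0,0],[0.03,0,0,0,0,0,0],[0.005,0,0,0,0,0,0],[0.005,0,0,0,0,0,0],[0.005,0,0,0,0,0,0],[0.005,0,0,0,0,0,0],[0.005,0,0,0,0,0,0],[0.005,0,0,0,0,0,0],[0.005,0,0,0,0,0,0]]]' --grip_force 115

```text
t: 15.95
ee_pos: [435.1, 136.7, 32.2]
orientation: [0.0, 0.242, 0.97, 0.001]
ft_force: [-0.1, 0.3, 2.5]
grip_width: 14.2
```

```bash
python3 - <<'E'
from h import *
rows(tw(114,-20,0)[:2]+[180],n=1)
E
```

```text
t 15.95 p [435.1 136.7  32.2] dist [  0.7   0.6 147.8] rv [0.1 0.  0. ] w 14.2 F [-0.1  0.3  2.5] j [ 0.14  0.39 -0.62  0.56  0.    0.63]
[0.05, -0.0004, 0.0012, -0.1478, 0.1, 0.0, 0.0]
```

Call:
servo_tool --motion '[[[0.005,0,0,-0.005,0,0,0],[0.005,0,0,-0.01,0,0,0],[0.005,0,0,-0.015,0,0,0],[0.005,0,0,-0.02,0,0,0],[0.005,0,0,-0.02,0,0,0],[0.005,0,0,-0.02,0,0,0],[0.005,0,0,-0.02,0,0,0],[0.005,0,0,-0.02,0,0,0],[0.005,0,0,-0.015,0,0,0],[0.005,0,0,-0.005,0,0,0]]]'

```text
t: 17.2
ee_pos: [430.4, 134.9, 188.6]
orientation: [-0.003, 0.242, 0.97, -0.002]
ft_force: [-0.5, -0.1, -5.2]
grip_width: 14.6
```

```bash
python3 - <<'E'
from h import *
p,d,W=cloud('side','pics/side6.png')
q,d,W=cloud('top','pics/top6.png')
cv2.imwrite('pics/c6.png',np.hstack([cv2.resize(p[40:240,150:390],None,fx=1.6,fy=1.6),cv2.resize(q[130:330,80:320],None,fx=1.6,fy=1.6)]))
pp,Rc,s=pose(); print(pp,s['grip_width'],s['ft_force'],s['wrist_torque'],s['joints'])
E
```

```text
[430.32890583 134.87280362 187.92807634] 14.53821507434718 [ 0.30358695 -0.15382616 -4.45311048] [-0.53941679  0.36444522  0.01756966] [ 1.41892955e-01  1.89413025e-01 -4.07673497e-01  9.81284382e-01
 -7.36447646e-04  6.30980754e-01]
```

View pics/c6.png

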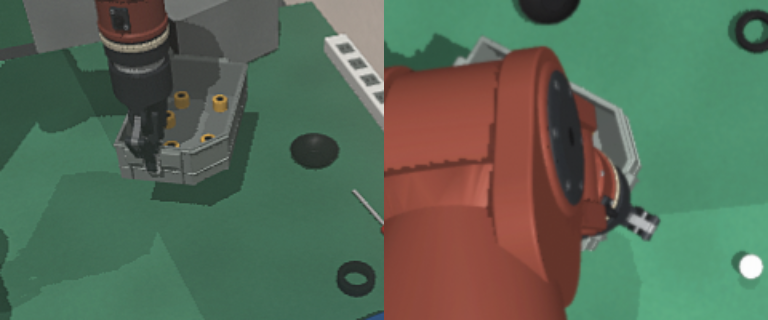

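Call:
servo_tool --motion '[[[0.005,0,0,0,-1.5,1.5,0],[0.005,0,0,0,-2.5,2.5,0],[0.005,0,0,0,-2.5,2.5,0],[0.005,0,0,0,-2.5,2.5,0],[0.005,0,0,0,-2.5,2.5,0],[0.005,0,0,0,-2.5,2.5,0],[0.005,0,0,0,-2.5,2.5,0],[0.005,0,0,0,-2.5,2.5,0],[0.005,0,0,0,-2,2,0],[0.005,0,0,0,-1,1,0]]]'

```text
t: 18.55
ee_pos: [429.5, 132.1, 183.2]
orientation: [-0.149, 0.236, 0.93, 0.239]
ft_force: [0.8, 0.0, -5.4]
grip_width: 14.4
```

```bash
python3 - <<'E'
from h import *
p,d,W=cloud('side','pics/side7.png')
q,d,W=cloud('top','pics/top7.png')
cv2.imwrite('pics/c7.png',np.hstack([cv2.resize(p[40:240,150:390],None,fx=1.6,fy=1.6),cv2.resize(q[130:330,80:320],None,fx=1.6,fy=1.6)]))
pp,Rc,s=pose(); print(pp,s['grip_width'],s['ft_force'],s['wrist_torque'],s['joints'])
print((RD.inv()*Rc).as_rotvec(degrees=True))
E
```

```text
[429.4191633  132.20137223 183.17982046] 14.548398131381816 [-0.02281926  0.59242626 -5.65846135] [-1.3832947   0.04636509 -0.00986132] [-0.22268882  0.36676492 -0.33856489  1.1795537   0.48438566  0.19559923]
[-22.75132177  23.46451347   0.43168705]
```

View pics/c7.png

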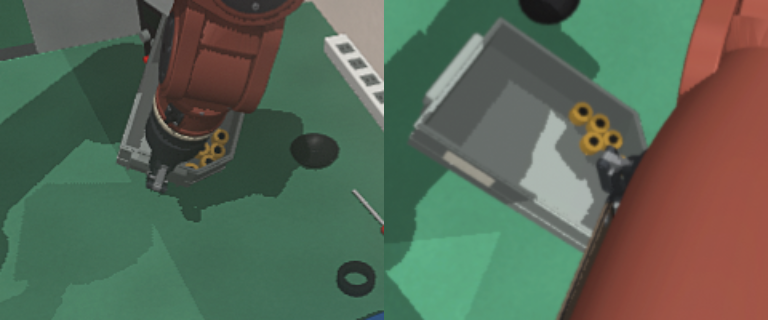

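```bash
python3 - <<'E'
import cv2,numpy as np
p=cv2.imread('pics/side7.png');q=cv2.imread('pics/top7.png')
cv2.imwrite('pics/c8.png',np.hstack([cv2.resize(p[100:165,215:310],(400,274),interpolation=2),cv2.resize(q[180:250,170:265],(400,274),interpolation=2)]))
E
```

```text
(no output)
```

View pics/c8.png

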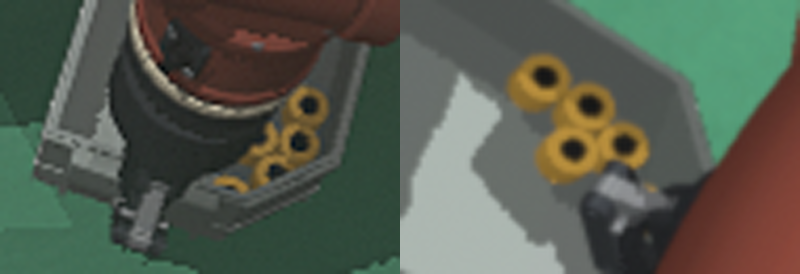

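```bash
cat > an.py <<'E'
from h import *
pp,Rc,s=pose()
print('t',s['t'],np.round(pp,1),round(s['grip_width'],2),np.round(s['ft_force'],1),np.round(s['wrist_torque'],2),np.round((RD.inv()*Rc).as_rotvec(degrees=True),1),'tilt',np.degrees(np.arccos(-Rc.as_matrix()[2,2])),'qd',np.abs(s['qd']).max())
for c in("top","side"):
    p,d,W=cloud(c)
    T=Rc.inv().apply((W-pp).reshape(-1,3)).reshape(W.shape)
    L=np.stack([114-T[...,1],-20-T[...,0],32.2-T[...,2]],-1)
    with np.errstate(invalid='ignore'):
        ins=(np.abs(L[...,0])<104)&(np.abs(L[...,1])<70)&(L[...,2]<30)&(L[...,2]>-15)
    m=brass(p)&ins
    Z=L[ins&(brass(p)==0)]; print(c,'floor z med',np.median(Z[(Z[:,0]<0)][:,2]) if (Z[:,0]<0).any() else None)
    # dark bore / top faces
    P=L[m>0]; P=P[P[:,2]>15]
    g=np.zeros((160,230),np.uint8)
    for x,y,z in P: g[int(80-y),int(115+x)]=255
    g=cv2.resize(g,None,fx=3,fy=3,interpolation=cv2.INTER_NEAREST)
    for v in((106,71),): pass
    cv2.polylines(g,[np.array([[(115+x)*3,(80-y)*3] for x,y in((-106,-71),(106,-71),(106,33),(68,71),(-106,71))],int)],True,150)
    cv2.imwrite(f'pics/{c}_map.png',g)
    print(c,len(P),P.min(0).round(),P.max(0).round())
a=[cv2.imread(f'pics/{c}_map.png')[:,345:] for c in('top','side')]
import time
cv2.imwrite('pics/map_%d.png'%(s['t']*100),np.hstack(a)); print('pics/map_%d.png'%(s['t']*100))
E
python3 an.py
```

```text
t 18.65 [429.4 132.2 183.2] 14.55 [-0.   0.6 -5.7] [-1.38  0.05 -0.01] [-22.8  23.5   0.4] tilt 32.6833414976825 qd 0.023209644532644978
top floor z med 4.0363846971121475
top 436 [11. 23. 15.] [80. 70. 27.]
side floor z med 4.142909735901867
side 178 [14. 24. 15.] [88. 70. 27.]
pics/map_1864.png
```

View pics/map_1864.png

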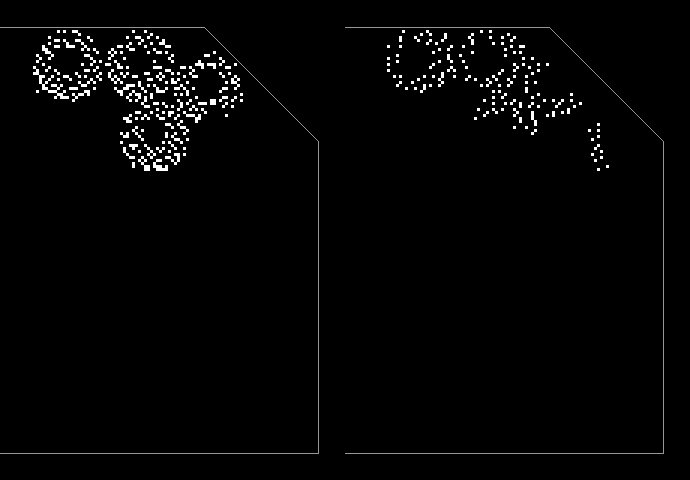

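Call:
servo_tool --motion '[[[0.005,0,0,0,0,0,0],[0.005,0,0,0,-1.5,0.5,0],[0.005,0,0,0,-2.5,1,0],[0.005,0,0,0,-2.5,1,0],[0.005,0,0,0,-1.5,0.5,0],[0.005,0,0,0,0,0,0],[0.005,0,0,0,0,0,0],[0.005,0,0,0,0,0,0],[0.005,0,0,0,0,0,0],[0.005,0,0,0,0,0,0]]]'

```text
t: 20.0
ee_pos: [429.8, 134.0, 185.1]
orientation: [-0.154, 0.237, 0.907, 0.311]
ft_force: [0.4, -0.9, -5.3]
grip_width: 14.6
```

```bash
python3 an.py
```

```text
t 20.0 [429.8 134.  185.1] 14.6 [ 0.4 -0.9 -5.3] [-1.61  0.1   0.01] [-31.   26.3   1.2] tilt 40.645884830125624 qd 0.005129414455456038
top floor z med 4.272431407840781
top 458 [25. 13. 15.] [90. 70. 26.]
side floor z med 4.164860703748598
side 17 [58. 43. 16.] [90. 69. 25.]
pics/map_2000.png
```

```bash
cp pics/map_*.png /tmp; ls -t pics | head -1
```

```text
map_2000.png
```

View pics/map_2000.png

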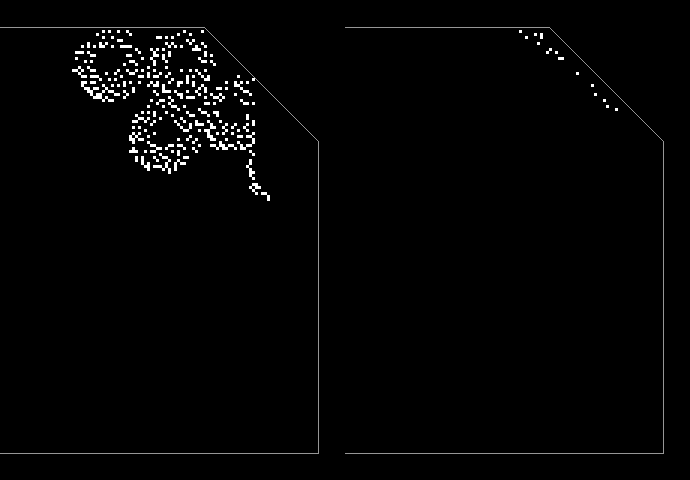

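```bash
python3 - <<'E'
from h import *
p,d,W=cloud('side','pics/side9.png')
q,d,W=cloud('top','pics/top9.png')
cv2.imwrite('pics/c9.png',np.hstack([cv2.resize(p[40:240,150:390],None,fx=1.6,fy=1.6),cv2.resize(q[150:290,130:298],None,fx=16/7,fy=16/7)]))
E
```

```text
(no output)
```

View pics/c9.png

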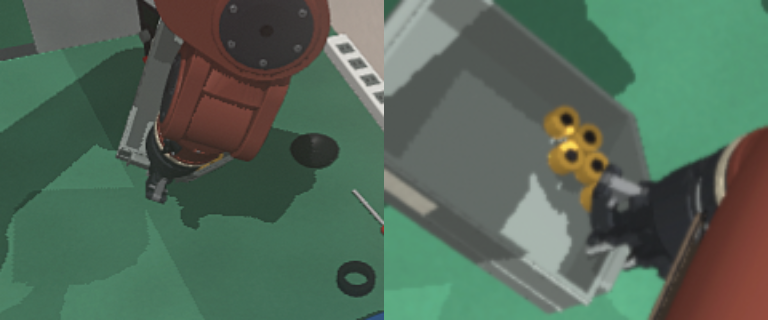

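Call:
servo_tool --motion '[[[0.005,0,0,0,0,0,0],[0.005,0,0,0,1,0,0],[0.005,0,0,0,1.5,-0.5,0],[0.005,0,0,0,1.5,-0.5,0],[0.005,0,0,0,1,-0.5,0],[0.005,0,0,0,0.5,0,0],[0.005,0,0,0,0,0,0],[0.005,0,0,0,0,0,0],[0.005,0,0,0,0,0,0],[0.005,0,0,0,0,0,0]]]'

```text
t: 21.45
ee_pos: [429.6, 134.1, 185.1]
orientation: [-0.153, 0.233, 0.924, 0.261]
ft_force: [0.3, -0.2, -4.4]
grip_width: 14.6
```

```bash
python3 an.py; python3 - <<'E'
from h import *
p,d,W=cloud('side','pics/side10.png')
q,d,W=cloud('top','pics/top10.png')
m=cv2.imread('pics/map_%d.png'%0) 
cv2.imwrite('pics/c10.png',np.hstack([cv2.resize(p[95:170,210:315],(390,279),interpolation=2),cv2.resize(q[180:255,165:270],(390,279),interpolation=2)]))
E
ls -t pics/map* | head -1 | xargs -I{} cp {} pics/maplast.png
```

```text
t 21.45 [429.6 134.1 185.1] 14.59 [ 0.3 -0.2 -4.4] [-1.5   0.07 -0.  ] [-25.2  24.6   0.2] tilt 35.249904031579526 qd 0.00674561310083344
top floor z med 4.093440838603483
top 395 [26. 19. 15.] [104.  69.  27.]
side floor z med 4.105989787938851
side 125 [29. 26. 17.] [90. 70. 28.]
pics/map_2145.png[ WARN:0@4.670] global loadsave.cpp:275 findDecoder imread_('pics/map_0.png'): can't open/read file: check file path/integrity
```

View pics/c10.png

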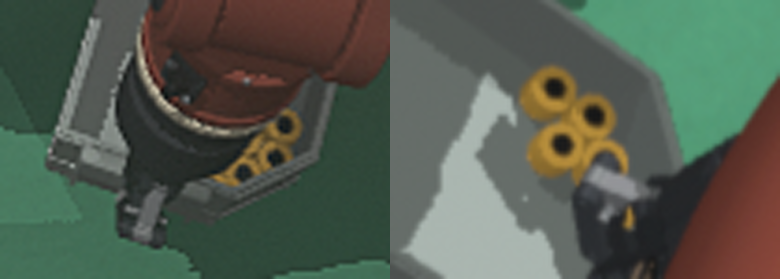

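View pics/maplast.png

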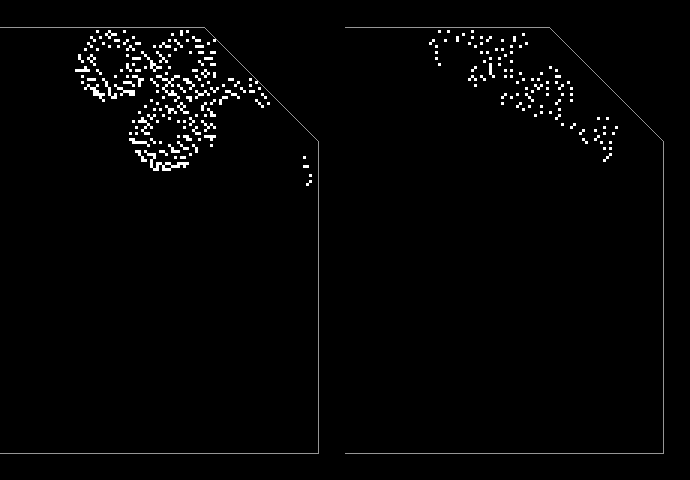

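```bash
python3 -c "
from rig import robot
s=robot.observe();print(s['t'],abs(s['qd']).max(),s['grip_width'])
print(robot.job_done())"
```

```text
21.65 0.0063292481374733305 14.596073564663012
the job is handed in; nothing more can be done
None
```

I put both loose spacers into the tote, lifted it by grip_b (the grip on its +x end), tipped it towards the cut-off corner, and handed the job in at 21.7 s. The arm was still holding it in the air.

- **Hold:** the tilt is about 35°. I tipped it further, to about 41°, to pack the spacers, then eased it back. The inner floor measures 4.1 mm in the tote's frame against the true 4 mm, so the tote has not slipped in the fingers. The arm was still (joint speeds under 0.007 rad/s).
- **Height:** I did not measure the gap under the tote. The fingertip stands at 185 mm, so by geometry its lowest edge should be more than 100 mm above the bench.
- **Spacers:** I count five, all at the cut-off corner. Three lie along or next to the cut face and two sit behind them. The farthest is about 50 mm from tote_corner. In the last pictures the gripper partly hides the fifth one. The top view shows only slivers of it and the side view part of it, so its position of about (93, 26) mm in the tote is an estimate.
- **Bystanders:** nothing else was touched on purpose. I only looked over the pictures for this and did not re-measure where the other things lie.

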